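# Tip the pieces into the pail and weigh it on the spring hook

## Robot

A 6-joint arm with a two-finger parallel gripper is mounted at the origin on the work surface; the furniture and walls round the work are solid. World frame = base frame: x ahead of the robot, y to its left, z up, the work surface at z = 0. Lengths are in m, angles in degrees, forces in N, time in s.
With the tool pointing down it reaches from about 0.325 to 0.85 m from the base axis. Payload 15.5 kg.
Tool frame: the origin (TCP) lies midway between the tips of the shut fingers; the grasp point (between the pads) lies 19 mm behind it; z points along the fingers, y is the line along which they close (so a half turn about z gives the same grasp; the last joint's range is limited). The gripper opens to 91 mm and grips with 3 to 60 N. Pads are 32 mm wide; open, the fingers measure 118 mm over their backs; the gripper's body (76 mm by 178 mm) begins 60 mm behind the grasp point.
Start: joints at [-82.076, 28.281, 77.091, -0, 74.628, -5.472], TCP at [0.145, -0.608, 0.214] pointing down, gripper open.
Joint ranges: [-166.48, 166.48], [-47.26, 123.95], [12.59, 153.08], [-70.14, 250.14], [6.76, 159.57], [-176.63, 176.63]. Speed limits (degrees/s): [108.29, 108.29, 147.25, 172.46, 172.46, 172.46].

## Interface

Orientations are given as a 3x3 rotation matrix whose columns are the frame's x, y, z axes.
In Python, from bench import ctrl gives the robot as it stands. The module is installed in compiled form; this text tells all that it offers. Calls block until the motion is done:
- ctrl.goto(position, orientation): joint-space move of the TCP to a pose.
- ctrl.move_l(position, vel=0.15, ori=None, contact_N=None): straight line of the TCP; ori=None keeps the orientation; vel is the mean speed in m/s. With contact_N (N) it stops when the force on the tool has changed by that much, and returns True; else False.
- ctrl.movej(angles): joint-space move.
- ctrl.command_gripper(opening): opening from 0.0 (shut) to 1.0 (fully open); the grip force is fixed at half the most; returns when the fingers have stopped.
- ctrl.sleep(seconds).
- ctrl.ik(position, orientation): joint angles nearest the present ones, or None.
- ctrl.read_camera(name): name is "scene" or "top" or "wrist"; returns the picture (400x640x3 uint8, blue, green, red); there is no depth.
- ctrl.camera_params(name): a dict with "fx", "fy", "cx", "cy" (pixels), "pose" (4x4, takes a point from camera to world coordinates); the wrist camera has in their place "T_tool_cam" (4x4, takes a point from camera to tool coordinates, whose origin is the TCP and whose axes are the flange's). Camera axes: x right, y up, looking along -z (the intrinsics and any distortion apply to the point x, -y, -z); pixel columns grow to the right and rows downward; lengths in m; the calibration is good to about 2 mm. A picture is of the moment at which its call begins: read the wrist's pose just before it. camera_params takes no time and is no camera call.
A pose or a line that the arm cannot do raises ctrl.MotionError and nothing moves.
- ctrl.sign_off(): hands the job in; it is judged then, once.
Readings, each from a call of its own:
- ctrl.current_t(): time.
- ctrl.current_q(): joint angles.
- ctrl.current_dq(): joint speeds.
- ctrl.current_effort(): joint torques, N m.
- ctrl.current_tool_pos(): TCP position.
- ctrl.current_eef_rot(): TCP orientation.
- ctrl.current_contact_force(): force on the tool from outside, world axes, zero at the start.
- ctrl.current_wrist_torque(): the same for the moment, N m.
- ctrl.current_grip_width(): opening from 0.0 (shut) to 1.0 (fully open).
- ctrl.current_grasp_force(): force on a finger pad.
Only numpy, scipy, OpenCV 4.12 (cv2) and the standard library are available. Lean on these libraries where they do the work, as an engineer would, in place of code of your own. Each camera call takes 0.05 s, during which the arm holds its last target. There are 200 camera calls.

## Task

Tip the tray by its press-down lever so that the two erasers and two sharpeners slide off it into the pail standing under its spout, and let the tray come back level. Pick the pail up by its tab, hang it by the peak of its wire handle on the scale's spring hook, letting the hook take the weight gently so that it never runs down to its bottom stop, and let go, so that the pail hangs free and still with all four pieces in it. Leave the tape roll, the stapler and the phone where they lie.

Things in the scene. Friction and masses are not known exactly. Their poses are not given: they have to be found in the camera images.
- station: Fixed grey tip-tray station. Origin: on the desk under the pail's place (base plate there 6 mm thick). +x runs from pail to tray, +z up. The level tray floor is 94 mm up, from x = 34 mm (spout, over the pail's rim) to 155 mm, 68 mm wide, side walls 18 mm; it pivots about y at x = 40, z = 94 mm. Its lever is on the +y side. It stands right of the scale.
- tip_tray (a joint): Tilt of the tray, rad: 0 level (rest), grows to 0.95 (stop) as the lever's bar is pressed down and the tray's rear rises. Pressing takes 2 to 5 N; held at the stop for about a second the tray empties. It falls back level by itself, damped, when the bar is let go.
- press_bar (a point): Middle of the lever's black press bar, 16 mm thick, 40 mm long along station y, on a steel rod arm that joins its end nearest the pail. Tray level: at station x = -31, y = +108, z = 126 mm; at the stop x = -27, z = 55 mm: a straight push down of 71 mm tips it fully. Nothing stands beneath it. Carry the pail clear of it.
- pail: Loose round grey pail, 75 mm high, 108 mm across the rim, 92 mm at the foot, wall 3 mm, about 0.15 kg empty, 0.25 kg with the pieces. Origin: centre of its underside, z up. A stiff 7 mm wire handle in its y-z plane rises at y = +-54 mm to 108 mm and slopes to a peak in the middle, topped by an upright tab. Starts on the station, axes near the station's.
- pail_grip (a point): Grip point on the pail's tab, 173 mm above its underside, on its axis. The tab is 12 mm thick in the pail's y, 18 mm wide in its x, and stands 141 to 193 mm above the underside. Axes as the pail's.
- pail_peak (a point): Underside of the peak of the wire handle, 136.5 mm above the pail's underside, 36.5 mm below pail_grip: this rests on the hook. The slopes either side centre it on the hook. The pail's rim is 61 mm below this point, so it cannot come down over the hook from above: bring it in level from in front, the hook's tip passing between rim and peak (peak 30 to 40 mm above the seat), then lower.
- pail_mid (a point): Middle of the pail's inside, 38 mm above its underside. While the pail stands at its start, the spout overhangs its rim by about 20 mm (10 mm above it), so it cannot go straight up: draw it about 40 mm along the station's -x first (it slides on the plate), then lift.
- scale: Fixed spring scale. Origin: on the desk under the seat of its hook; +x runs from the hook to the column, the hook points to -x and opens upward. White column 22 x 40 mm, its front face at x = 83 mm, top at z = 260 mm. Base plate 190 x 120 x 10 mm.
- hook_seat (a point): Top of the wire at the hook's seat; moves with the hook, 225 mm up when unloaded. 7 mm wire in the scale's x-z plane: seat flat for 18 mm along x, tip at x = -22 mm, 19 mm above the seat; behind, the wire rises to the same height at x = +22 mm and runs level to the column. The pail's handle lies across it: pail y along scale y (either way round).
- scale_hook (a joint): How far the hook is pulled down, m: 0 unloaded, 0.060 bottom stop (0.057 and more counts as run to the stop). Spring about 75 N/m, lightly damped: the filled pail settles at about 0.03 (0.025 to 0.042 as weights vary) after bobbing for a second or two.
- eraser_l_c (a point): Centre of an eraser, 23 x 56 x 13 mm, starting on the tray, long side along the tray.
- eraser_r_c (a point): Centre of the other eraser, same size.
- sharpener_l_c (a point): Centre of a pencil sharpener, a small block 16 x 25 x 12 mm, starting on the tray nearer the spout.
- sharpener_r_c (a point): Centre of the other sharpener, same size.
- tape_ring: Loose roll of tape lying flat, 104 mm across, 25 mm high; origin under its centre. To be left alone.
- desk_stapler: Loose stapler, 145 x 36 x 56 mm, origin under its centre. To be left alone.
- desk_phone: Loose phone lying flat, 150 x 74 x 12 mm, origin under its centre. To be left alone.
Not all that is in view belongs to the job. Leave any pink or turquoise look-alike of the part that bears eraser_r_c alone.

How it is judged (in metres and radians):
On the way, in this order (a step that is already met when the one before it is completed fails the run):
1. The tray is tipped (value of joint tip_tray above 0.5 rad), for 0.1 s.
2. All four pieces lie in the pail and the tray is back level (distance between each of eraser_l_c, eraser_r_c, sharpener_l_c, sharpener_r_c and pail_mid below 0.055 m and value of joint tip_tray below 0.08 rad), for 0.2 s.
3. The pail hangs on the hook, let go and settled (distance between pail_peak and hook_seat below 0.02 m and value of joint scale_hook between 0.012 and 0.055 m and velocity of joint scale_hook between -0.015 and 0.015 m/s and angle between pail_grip's own z axis and vertical below 0.25 rad and contact force between each of the fingers, the arm and pail below 0.1 N), for 0.3 s.
At the end, for the whole second after the job is handed in: The pail hangs on the hook by its handle's peak (within 20 mm of the seat), upright within 0.25 rad, released and still (under 0.05 m/s), the hook 12 to 55 mm down and at rest (under 15 mm/s), all four pieces inside the pail (within 55 mm of its middle), the tray level (under 0.08 rad) (all of step 2 and all of step 3 and linear speed of pail below 0.05 m/s); the robot touches nothing.
It fails at once if The hook runs down to its bottom stop (0.057 m or more) (value of joint scale_hook above 0.057 m).
It fails at once if The tape roll is moved by more than 25 mm (distance of tape_ring from where it was at the start of the episode above 0.025 m).
It fails at once if The stapler is moved by more than 25 mm (distance of desk_stapler from where it was at the start of the episode above 0.025 m).
It fails at once if The phone is moved by more than 25 mm (distance of desk_phone from where it was at the start of the episode above 0.025 m).
It also fails if it takes over 72 s, if anything falls off the work surface, if the arm or the gripper's body presses on something with over 40 N, if the wrist force passes 120 N, or if a joint passes its speed limit or range.

## Working session

There is one attempt and no reset: what is moved stays moved. The work goes in short steps, each a Python script; the robot and the scene stay as the last script left them, time stands still between calls to the robot, and variables do not carry over. Pictures are saved under pics/ and viewed, at most 11 in all, crops included, and the job is handed in when it is done.

```bash
mkdir -p pics; python3 - <<'E'
from bench import ctrl
import cv2, numpy as np
np.set_printoptions(precision=4,suppress=True)
for n in ("scene","top"):
    cv2.imwrite(f"pics/{n}0.png",ctrl.read_camera(n)); print(n,ctrl.camera_params(n))
print(ctrl.camera_params("wrist")); print(ctrl.current_eef_rot(),ctrl.current_t())
E
```

```text
scene {'fx': 435.00430581079047, 'fy': 435.00430581079047, 'cx': 321.38573703446957, 'cy': 204.3652081480217, 'pose': array([[-0.5611,  0.359 , -0.7458, -0.3148],
       [-0.8276, -0.2626,  0.4962,  0.4419],
       [-0.0177,  0.8956,  0.4444,  0.6923],
       [ 0.    ,  0.    ,  0.    ,  1.    ]])}
top {'fx': 520.7649662551803, 'fy': 520.7649662551803, 'cx': 324.4170930783474, 'cy': 197.84570271491506, 'pose': array([[ 0.0299,  0.9788, -0.2028,  0.3072],
       [-0.9996,  0.0288, -0.0081, -0.1307],
       [-0.0021,  0.2029,  0.9792,  1.3782],
       [ 0.    ,  0.    ,  0.    ,  1.    ]])}
{'fx': 352.1431897404128, 'fy': 352.1431897404128, 'cx': 317.28624316893405, 'cy': 196.67271929383398, 'T_tool_cam': array([[ 0.0004,  0.9661,  0.2581,  0.0743],
       [ 1.    , -0.0005,  0.0006,  0.0003],
       [ 0.0008,  0.2581, -0.9661, -0.1703],
       [ 0.    ,  0.    ,  0.    ,  1.    ]])}
[[ 0.9728  0.2317 -0.0002]
 [ 0.2317 -0.9728  0.0011]
 [ 0.0001 -0.0012 -1.    ]] 0.1
```

View pics/scene0.png

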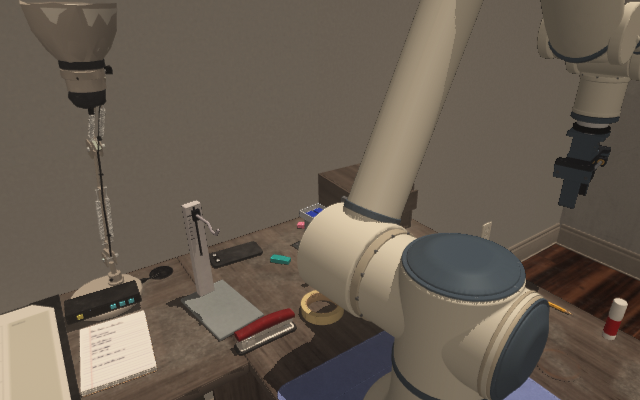

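View pics/top0.png

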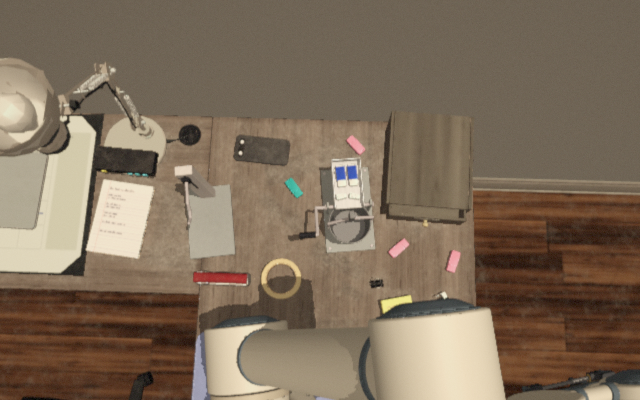

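The top view shows the station's pail near (347,225), the tray running up to (347,165), and the press bar near (307,236). The scale's column is near (185,172) and its hook near (188,220). Next I'll enlarge the work area.

```bash
python3 - <<'E'
import cv2
a=cv2.imread("pics/top0.png")[130:265,165:385]
cv2.imwrite("pics/crop_top.png",cv2.resize(a,(792,486),interpolation=cv2.INTER_CUBIC))
E
```

```text
(no output)
```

View pics/crop_top.png

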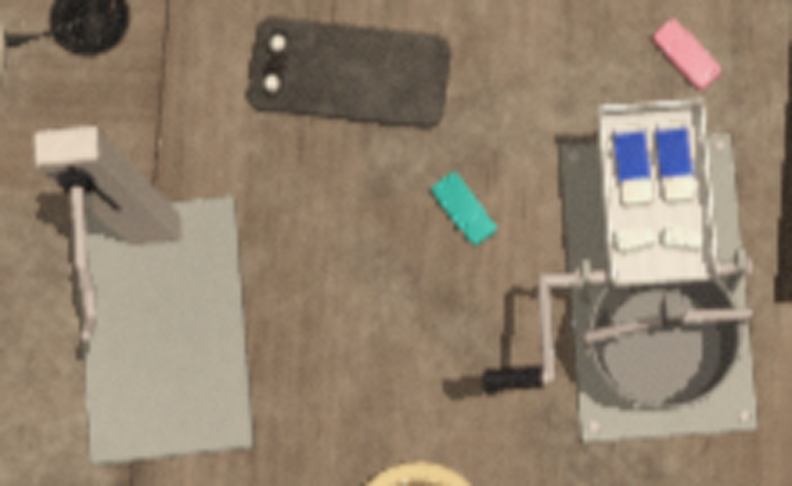

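```bash
cat > h.py <<'E'
from bench import ctrl
import cv2, numpy as np
np.set_printoptions(precision=4,suppress=True)
def cam(n):
    p=ctrl.camera_params(n)
    if n!="wrist": return p,np.array(p["pose"])
    T=np.eye(4);T[:3,:3]=ctrl.current_eef_rot();T[:3,3]=ctrl.current_tool_pos()
    return p,T@p["T_tool_cam"]
def ray(p,T,u,v):
    d=T[:3,:3]@np.array([(u-p["cx"])/p["fx"],-(v-p["cy"])/p["fy"],-1]);return T[:3,3],d
def onz(p,T,u,v,z):
    o,d=ray(p,T,u,v);return o+d*(z-o[2])/d[2]
def proj(p,T,X):
    c=np.linalg.inv(T)@np.append(X,1);return np.array([p["cx"]-p["fx"]*c[0]/c[2],p["cy"]+p["fy"]*c[1]/c[2]])
def tri(*rs):
    A=0;b=0
    for o,d in rs:
        d=d/np.linalg.norm(d);M=np.eye(3)-np.outer(d,d);A=A+M;b=b+M@o
    return np.linalg.solve(A,b)
def Rd(yaw): # tool down, tool y axis along world yaw direction (deg)
    a=np.radians(yaw);y=np.array([np.cos(a),np.sin(a),0]);z=np.array([0,0,-1.]);return np.column_stack([np.cross(y,z),y,z])
E
python3 - <<'E'
from h import *
p,T=cam("top")
def c(x,y,z,l): print(l,onz(p,T,165+x/3.6,130+y/3.6,z))
for q in [(583,440),(756,432),(560,135),(735,135)]: c(*q,.006,"st plate")
c(513,380,.130,"bar");c(545,378,.126,"rod end");c(545,282,.126,"rod")
c(668,312,.18+.006,"tab");c(590,338,.11,"han L");c(748,315,.11,"han R")
for q in [(602,105),(705,105)]: c(*q,.112,"tray back wall top")
for q in [(233,198),(250,447),(92,462)]: c(*q,.01,"sc plate")
c(67,147,.26,"column top");c(84,350,.244,"hook tip");c(76,190,.244,"hook root");c(90,312,.228,"hookseat")
E
```

```text
st plate [ 0.4454 -0.1303  0.006 ]
st plate [ 0.455  -0.2567  0.006 ]
st plate [ 0.6754 -0.1062  0.006 ]
st plate [ 0.6793 -0.2386  0.006 ]
bar [ 0.4717 -0.0823  0.13  ]
rod end [ 0.4742 -0.1036  0.126 ]
rod [ 0.5398 -0.1014  0.126 ]
tab [ 0.5113 -0.1827  0.186 ]
han L [ 0.5047 -0.1331  0.11  ]
han R [ 0.5239 -0.2409  0.11  ]
tray back wall top [ 0.6696 -0.1369  0.112 ]
tray back wall top [ 0.6717 -0.209   0.112 ]
sc plate [0.6184 0.1371 0.01  ]
sc plate [0.4327 0.1123 0.01  ]
sc plate [0.4184 0.2266 0.01  ]
column top [0.5907 0.1926 0.26  ]
hook tip [0.4673 0.176  0.244 ]
hook root [0.5674 0.1893 0.244 ]
hookseat [0.4935 0.1786 0.228 ]
```

```bash
python3 - <<'E'
from h import *
ctrl.command_gripper(0.0)
def look(pos,yaw,name):
    ctrl.goto(pos,Rd(yaw)); p,T=cam("wrist"); im=ctrl.read_camera("wrist")
    cv2.imwrite(f"pics/{name}.png",im); np.save(f"{name}_T.npy",T); print(name,T[:3,3],ctrl.current_q())
look([.46,-.15,.36],5,"w_st")
look([.45,.14,.40],5,"w_sc")
print(ctrl.current_t())
E
```

```text
w_st [ 0.4553 -0.0781  0.53  ] [-25.2093   9.7255  82.4554  -0.0057  87.8456 -30.1279]
w_sc [0.4456 0.2117 0.57  ] [ 9.8927  7.4315 79.3255 -0.0163 93.2634  4.9669]
4.7583
```

View pics/w_st.png

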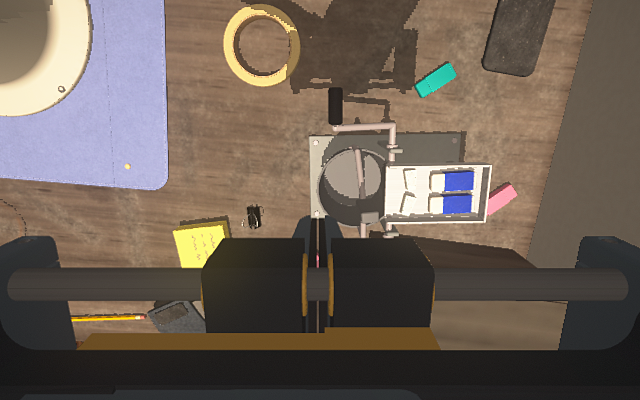

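View pics/w_sc.png

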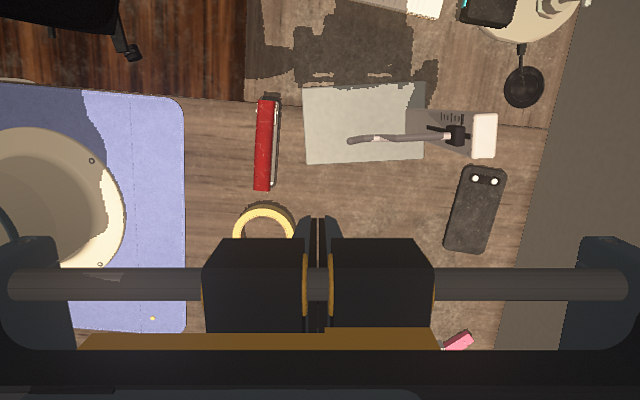

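In the wrist views, the bar is centred at (336,105), the pail's tab is at about (372,217), the hook tip at (351,141), and the column top at about (484,135). I'll triangulate these against the top view.

```bash
python3 - <<'E'
from h import *
pt,Tt=cam("top"); pw=ctrl.camera_params("wrist")
def c(n,uv,cxy,z,l):
    T=np.load(n+"_T.npy"); t=(165+cxy[0]/3.6,130+cxy[1]/3.6)
    print(l,"tri",tri(ray(pw,T,*uv),ray(pt,Tt,*t)),"wrist@z",onz(pw,T,*uv,z),"top@z",onz(pt,Tt,*t,z))
c("w_st",(336,105),(513,380),.130,"bar")
c("w_st",(334,128),(545,378),.126,"rodend")
c("w_st",(392,126),(545,282),.110,"rodpivot")
c("w_st",(372,217),(668,310),.19,"tab")
c("w_sc",(349,141),(84,350),.243,"hooktip")
c("w_sc",(484,135),(67,147),.26,"coltop")
T=np.load("w_sc_T.npy")
for uv in [(302,89),(308,164),(424,157)]: print("scplate",onz(pw,T,*uv,.01))
for uv in [(378,137),(400,138),(440,135)]: print("wire",onz(pw,T,*uv,.228 if uv[0]<380 else .247))
T=np.load("w_st_T.npy")
for uv in [(309,134),(310,218),(464,132)]: print("stplate",onz(pw,T,*uv,.006))
for uv in [(492,165),(487,222),(386,166),(384,219)]: print("tray",onz(pw,T,*uv,.112))
# black tab / hook blobs
E
python3 - <<'E'
import cv2,numpy as np
a=cv2.imread("pics/w_st.png")[90:245,300:500]; b=cv2.imread("pics/w_sc.png")[80:180,330:510]
a=cv2.resize(a,(780,600),interpolation=cv2.INTER_CUBIC)  # 3.9x,3.87
cv2.imwrite("pics/crop_wst.png",a)
E
```

```text
bar tri [ 0.4793 -0.0794  0.0696] wrist@z [ 0.4759 -0.0787  0.13  ] top@z [ 0.4717 -0.0823  0.13  ]
rodend tri [ 0.4763 -0.104   0.1149] wrist@z [ 0.4764 -0.1039  0.126 ] top@z [ 0.4742 -0.1036  0.126 ]
rodpivot tri [ 0.5528 -0.0994  0.0642] wrist@z [ 0.5447 -0.0967  0.11  ] top@z [ 0.5427 -0.1011  0.11  ]
tab tri [ 0.5143 -0.1819  0.1999] wrist@z [ 0.5202 -0.1849  0.19  ] top@z [ 0.5119 -0.1825  0.19  ]
hooktip tri [0.4742 0.1795 0.2295] wrist@z [0.4777 0.1802 0.243 ] top@z [0.4675 0.1763 0.243 ]
coltop tri [0.5943 0.1959 0.2525] wrist@z [0.5925 0.1972 0.26  ] top@z [0.5907 0.1926 0.26  ]
scplate [0.4206 0.2297 0.01  ]
scplate [0.439  0.1156 0.01  ]
scplate [0.6227 0.1429 0.01  ]
wire [0.5065 0.185  0.228 ]
wire [0.5232 0.1873 0.247 ]
wire [0.5589 0.1931 0.247 ]
stplate [ 0.4469 -0.1233  0.006 ]
stplate [ 0.4588 -0.2527  0.006 ]
stplate [ 0.6733 -0.1008  0.006 ]
tray [ 0.6702 -0.1319  0.112 ]
tray [ 0.6794 -0.2035  0.112 ]
tray [ 0.5437 -0.144   0.112 ]
tray [ 0.5503 -0.2107  0.112 ]
```

View pics/crop_wst.png

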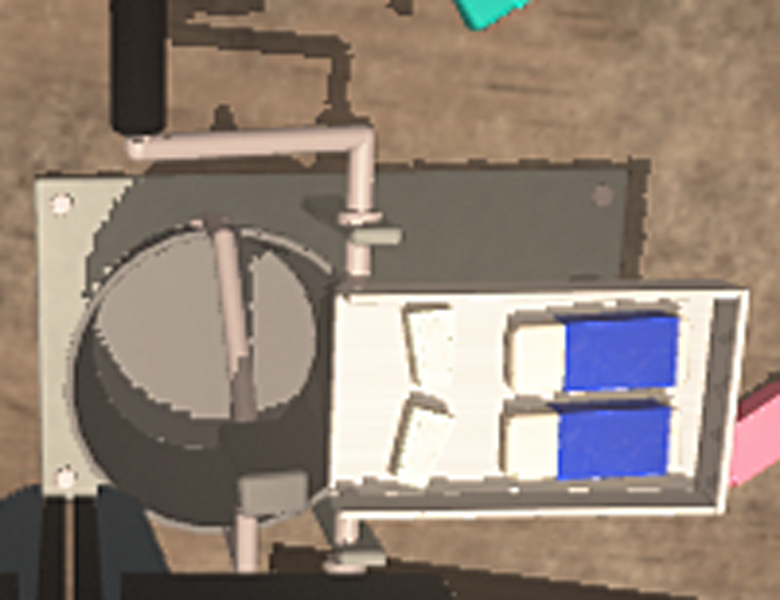

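The crop shows the tab's top at (370,217) and the handle's feet at (356,148) and (363,235). The pail is clear of the bar, so I'll press the lever now.

```bash
python3 - <<'E'
from h import *
P=[.475,-.079]
ctrl.goto([*P,.25],Rd(5)); ctrl.move_l([*P,.150])
print(ctrl.current_contact_force())
print(ctrl.move_l([P[0]+.002,P[1],.075],vel=.05,contact_N=15),ctrl.current_tool_pos(),ctrl.current_contact_force())
print(ctrl.move_l([P[0]+.003,P[1],.061],vel=.03,contact_N=10),ctrl.current_tool_pos(),ctrl.current_contact_force())
ctrl.sleep(1.3); print(ctrl.current_contact_force())
cv2.imwrite("pics/tip_top.png",ctrl.read_camera("top"))
ctrl.move_l([*P,.16],vel=.12); ctrl.move_l([*P,.30],vel=.2); ctrl.sleep(.5)
ctrl.goto([.46,-.12,.36],Rd(5)); p,T=cam("wrist");np.save("w2_T.npy",T); im=ctrl.read_camera("wrist");cv2.imwrite("pics/w2.png",im)
cv2.imwrite("pics/w2c.png",cv2.resize(im[60:245,290:530],(780,600),interpolation=cv2.INTER_CUBIC))
print(ctrl.current_t())
E
```

```text
[ 0.7891 -0.4502 -0.9398]
False [ 0.477  -0.079   0.0752] [ 0.0642 -0.0763 -0.3632]
True [ 0.4782 -0.0791  0.0623] [-3.2047  0.4961 20.7912]
[-3.1807 -0.2721 18.5316]
12.8333
```

View pics/w2c.png

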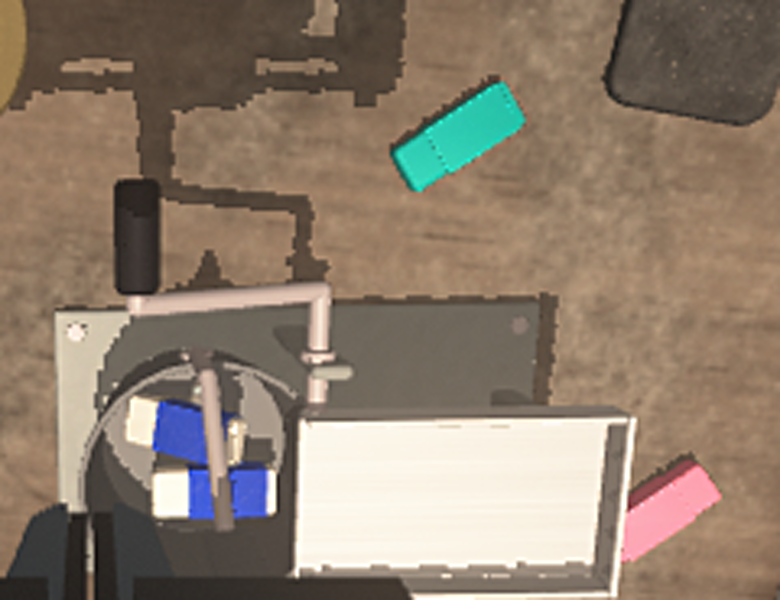

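All four pieces are in the pail, the tray is empty and level, and the bar is back up. Next I'll take one closer look at the tab from the grasp orientation.

```bash
python3 - <<'E'
from h import *
pw=ctrl.camera_params("wrist")
T=np.load("w_st_T.npy"); L=onz(pw,T,355.9,148.1,.114);R=onz(pw,T,362.8,234.7,.114)
print("feet before",L,R,np.degrees(np.arctan2(-(L-R)[0],(L-R)[1])), "tab",onz(pw,T,370.3,217.4,.199))
T=np.load("w2_T.npy"); print("foot now",onz(pw,T,348.5,168.8,.114))
ctrl.goto([.60,-.185,.36],Rd(97)); p,T=cam("wrist");np.save("w3_T.npy",T); im=ctrl.read_camera("wrist");cv2.imwrite("pics/w3.png",im)
cv2.imwrite("pics/w3c.png",cv2.resize(im[60:260,190:450],(780,600),interpolation=cv2.INTER_CUBIC))
print(proj(p,T,[.514,-.182,.199]),ctrl.current_q(),ctrl.current_t())
E
```

```text
feet before [ 0.505  -0.1256  0.114 ] [ 0.5261 -0.233   0.114 ] 11.109959575749807 tab [ 0.5168 -0.1826  0.199 ]
foot now [ 0.4999 -0.1213  0.114 ]
[331.5681  86.7261] [ -22.5648   23.0589   63.2885    0.0022   93.6688 -119.525 ] 14.375
```

View pics/w3c.png

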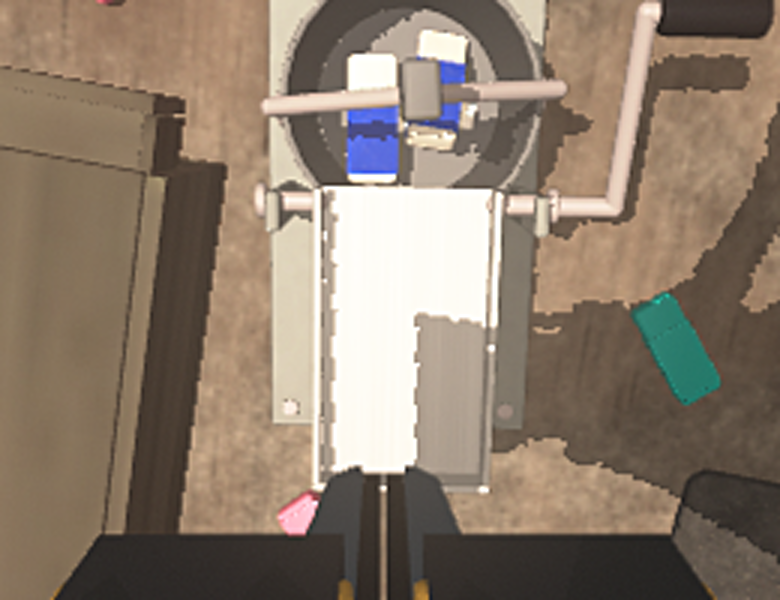

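The tab's top is centred at about (330,89), within 2 px of the prediction. The pail's yaw is about 10°. I'll grasp with the half-turned wrist so the camera faces the hook later.

```bash
python3 - <<'E'
from h import *
G=np.array([.5155,-.183]); R=Rd(-79.7)
ctrl.goto([*G,.30],R); ctrl.command_gripper(0.6)
print("desc",ctrl.move_l([*G,.164],vel=.12,contact_N=12),ctrl.current_tool_pos(),ctrl.current_contact_force())
ctrl.command_gripper(0.0); print("grip",ctrl.current_grip_width()*91,ctrl.current_grasp_force())
ctrl.move_l([*G,.167],vel=.03); print(ctrl.current_contact_force())
a=np.radians(5.3); D=G-.05*np.array([np.cos(a),np.sin(a)])
print(ctrl.move_l([*D,.167],vel=.06,contact_N=15),ctrl.current_tool_pos(),ctrl.current_contact_force())
ctrl.move_l([*D,.322],vel=.12); ctrl.sleep(.3)
print("load",ctrl.current_contact_force(),ctrl.current_grip_width()*91,ctrl.current_t())
E
```

```text
desc False [ 0.5159 -0.1832  0.1646] [-0.3967  0.0704  0.9602]
grip 12.272926895049483 29.99984622001648
[-0.4804  0.3105 -2.0857]
False [ 0.466  -0.1877  0.1671] [ 0.2733  0.2031 -1.8037]
load [ 1.3006  0.3694 -2.002 ] 11.879978031225052 22.9583
```

```bash
python3 - <<'E'
from h import *
S=np.array([.4985,.183]);a=np.radians(7.5);d=np.array([np.cos(a),np.sin(a)])
A=S-.115*d
ctrl.move_l([*A,.322],vel=.12,ori=Rd(-82.5)); ctrl.move_l([*A,.2835],vel=.06); ctrl.sleep(.4)
p,T=cam("wrist");np.save("w4_T.npy",T); im=ctrl.read_camera("wrist");cv2.imwrite("pics/w4.png",im)
print(ctrl.current_tool_pos(),ctrl.current_t(),ctrl.current_q(),proj(p,T,[*(S-.022*d),.244]),proj(p,T,[*(S+.094*d),.26]))
E
```

```text
[0.3845 0.168  0.2836] 27.3917 [15.4368  7.1232 97.7396  0.0013 75.127  97.9369] [317.3279  68.2891] [ 317.4058 -218.9005]
```

View pics/w4.png

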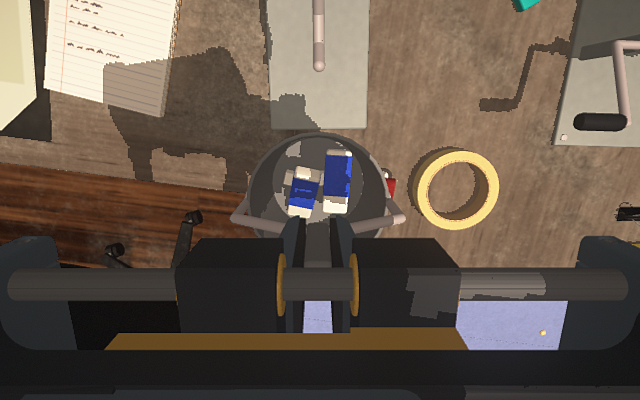

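The hook tip is at (319,66) against a predicted (317,68), so it is aligned to within about 2 mm. I'll bring the pail in level and then lower it.

```bash
python3 - <<'E'
from h import *
S=np.array([.4988,.182]);a=np.radians(7.5);d=np.array([np.cos(a),np.sin(a)])
print(ctrl.move_l([*S,.2835],vel=.06,contact_N=8),ctrl.current_tool_pos(),ctrl.current_contact_force())
ctrl.move_l([*S,.250],vel=.04); ctrl.sleep(.3); print(.250,ctrl.current_contact_force())
for z in (.240,.232,.226,.222,.218,.215,.212,.209):
    ctrl.move_l([*S,z],vel=.03); ctrl.sleep(.3); f=ctrl.current_contact_force(); print(z,f,ctrl.current_t())
    if f[2]>-.25: break
cv2.imwrite("pics/top5.png",ctrl.read_camera("top"));cv2.imwrite("pics/sc5.png",ctrl.read_camera("scene"))
cv2.imwrite("pics/c5.png",np.vstack([cv2.resize(cv2.imread("pics/top5.png")[130:265,130:330],(600,300)),cv2.resize(cv2.imread("pics/sc5.png")[150:350,130:330],(300,300)).repeat(2,1)]))
E
```

```text
False [0.4986 0.182  0.2835] [ 0.4985  0.0161 -1.9783]
0.25 [-0.0403  0.05   -1.495 ]
0.24 [-0.9469  1.1683 -1.8096] 31.5333
0.232 [ 0.3686  0.2728 -0.4693] 32.25
0.226 [-0.9483  1.2012 -1.6974] 32.9
0.222 [-0.2492  0.6617 -0.365 ] 33.4833
0.218 [0.1742 1.5559 0.0533] 34.0667
```

```bash
python3 - <<'E'
from h import *
f=[]
for i in range(25): ctrl.sleep(.03); f.append(ctrl.current_contact_force())
print(np.mean(f,0),np.std(f,0),ctrl.current_tool_pos(),ctrl.current_t())
E
```

```text
[-0.0171  1.3967  0.1788] [0.3658 0.4693 0.5937] [0.4988 0.182  0.218 ] 35.0
```

View pics/sc5.png

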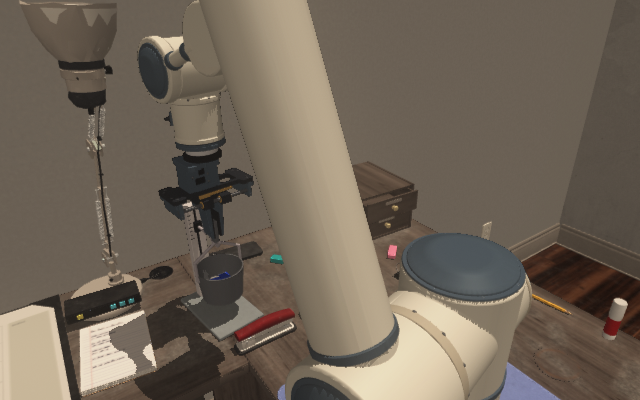

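The vertical load is now on the hook. The 1.4 N sideways force means the handle is touching off-peak, so I'll move it along +y until that force vanishes, then release.

```bash
python3 - <<'E'
from h import *
def F():
    f=[]
    for i in range(15): ctrl.sleep(.03); f.append(ctrl.current_contact_force())
    return np.mean(f,0)
a=np.radians(7.5);n=np.array([-np.sin(a),np.cos(a)]);P=np.array([.4988,.182])
for k in (2,4,6):
    Q=P+n*k/1000; ctrl.move_l([*Q,.218],vel=.01); f=F(); print(k,f,ctrl.current_t())
    if f[1]<.4: break
E
```

```text
2 [ 0.3385 -4.1164  0.0922] 35.85
```

```bash
python3 - <<'E'
from h import *
def F():
    f=[]
    for i in range(15): ctrl.sleep(.03); f.append(ctrl.current_contact_force())
    return np.mean(f,0)
a=np.radians(7.5);n=np.array([-np.sin(a),np.cos(a)]);P=np.array([.4988,.182])
Q=P+n*.001; ctrl.move_l([*Q,.218],vel=.01); f=F(); print(f)
if f[1]<-1: Q=P+n*.0003; ctrl.move_l([*Q,.218],vel=.01); print(F())
ctrl.command_gripper(0.35); ctrl.sleep(.3); ctrl.command_gripper(.6)
ctrl.move_l([*Q,.30],vel=.06); ctrl.move_l([*Q,.42],vel=.15); 
u=np.array([np.cos(a),np.sin(a)])
ctrl.goto([*(Q-.09*u+[0,.0]),.42],Rd(-82.5)); ctrl.sleep(1.5)
im=ctrl.read_camera("wrist");cv2.imwrite("pics/w6.png",im);t=ctrl.read_camera("top");cv2.imwrite("pics/top6.png",t)
cv2.imwrite("pics/c6.png",np.vstack([cv2.resize(im[0:240,200:520],(640,330))[:, :640],cv2.resize(t[130:265,130:390],(640,270))]))
print(ctrl.current_t())
E
```

```text
[ 0.1253 -1.4568  0.2692]
[-0.1216  1.9306  0.1929]
43.2167
```

View pics/c6.png

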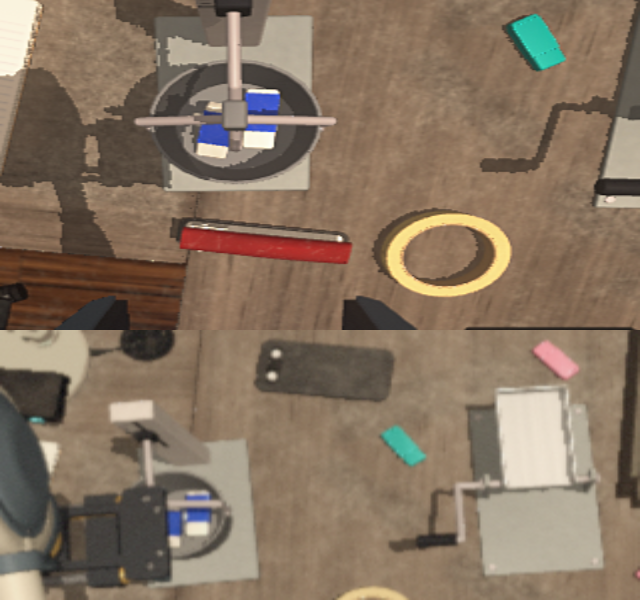

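The pail hangs by its peak on the hook with the pieces inside, the tray is level, and the gripper is clear. I'll wait briefly, confirm nothing is moving, and hand in.

```bash
python3 - <<'E'
from h import *
a=ctrl.read_camera("wrist").astype(int); ctrl.sleep(3); b=ctrl.read_camera("wrist"); ctrl.sleep(.3); c=ctrl.read_camera("wrist")
print((abs(a-b)>25).sum(),(abs(c.astype(int)-b)>25).sum(),ctrl.current_t())
print(ctrl.sign_off())
E
```

```text
12 4 46.6667
the job is handed in; nothing more can be done
None
```

The job is handed in at 46.7 s: camera views show the pail hanging still and released on the scale hook with the pieces inside and the tray level, and the tape roll, stapler and phone were left alone; no verdict was returned.

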